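# Build the pigment sieve stack on the shaker

### The arm

A 6-joint arm with a two-finger parallel gripper is mounted at the origin on a cart in front of the work surface, level with it; the furniture and walls round the work are solid. World frame = base frame: x ahead of the robot, y to its left, z up, the work surface at z = 0. Lengths are in mm, angles in rad, forces in N, time in s.
With the tool pointing down it reaches from about 350 to 775 mm from the base axis. Payload 7.3 kg.
Tool frame: the origin (TCP) lies on the centre line of the jaws, within the pads' length; the fingertips stand 17 mm ahead of it and the grasp point (between the pads) lies 2 mm behind it; z points along the fingers, y is the line along which they close (so a half turn about z gives the same grasp; the last joint's range is limited). The gripper opens to 92 mm and grips with 3 to 60 N. Pads are 19 mm wide; open, the fingers measure 130 mm over their backs; the gripper's body (75 mm by 190 mm) begins 47 mm behind the grasp point.
Start: joints at [-1.272, 0.342, 1.524, -0, 1.275, -0.146], TCP at [225.919, -473.924, 243.741] pointing down, gripper open.
Joint ranges: [-2.53, 2.53], [-0.77, 2.02], [0.04, 2.7], [-1, 4.14], [0.28, 2.66], [-3.11, 3.11]. Speed limits (rad/s): [2.57, 2.57, 3.14, 3.14, 3.14, 3.14].

### API

Orientations are given as [roll, pitch, yaw] about the fixed x, y, z axes, in that order (R = Rz(yaw) Ry(pitch) Rx(roll)).
In Python, from plant import bot gives the robot as it stands. The module is installed in compiled form; this text tells all that it offers.
- The arm moves only by the shell command python3 -m pendant 'ROWS'. ROWS is JSON, a list of rows, each a list of 3 entries, a list of its own where there are three numbers: the shift along the world's x, y, z as a fraction of full scale, then the turn, a rotation vector about the world's x, y, z as a fraction of full scale, then the opening, from -1 (shut) to 1 (fully open), so that 0 is half open. In form: [[[tx, ty, tz], [rx, ry, rz], claw], ...]. A call has exactly 10 rows; each row shifts and turns the commanded pose from where the row before left it; what a row does not reach is not made up. Full scale, the value 1, is 30 mm for a shift and 0.12 rad for a turn. A row lasts 1/12 s, in which the tool goes at most 41.7 mm and 7.16 degrees, less where a joint would pass 70% of its speed; a pose out of reach is approached as far as the arm can. A call with a number of a shift or a turn outside -1 to 1 is refused whole. A call with a gripper value outside its range is refused whole. The fingers move at their own pace and stop on an object; the grip force is fixed at half the most. Time passes only in rows, so rows that do not move let the fingers close, or fill a call up. It gives the time, the measured TCP pose, the force, the opening and the grip force at its end, in the units of the state.
- bot.get_obs(): the state, without advancing time (a new reading comes with each control period).
- bot.capture(name): name is "scene" or "top" or "wrist"; returns the picture (480x640x3 uint8, blue, green, red); there is no depth.
- bot.camera_params(name): a dict with "fovy" (degrees; the focal length in pixels is half the picture's height over the tangent of half this angle, whatever the lens; pixels are square), "cx", "cy" (the principal point, pixels), "camera_from_world" (4x4, takes a point from world to camera coordinates). Camera axes: x right, y down, z forward; pixel columns grow to the right and rows downward; lengths in mm; the calibration is good to about 2 mm. A picture is of the moment at which its call begins: read the wrist's pose just before it. camera_params takes no time and is no camera call; for the wrist camera it gives the pose at the moment of the call.
- bot.close_job(): hands the job in; it is judged then, once.
The state is a dict: "time": time; "joint_positions": joint angles; "dq": joint speeds; "tau": joint torques, N m; "tool_pos": TCP position; "tcp_rot": TCP orientation; "contact_force": force on the tool from outside, world axes, zero at the start; "moment": the same for the moment, N m; "grip_width": finger opening in mm; "finger_force": force on a finger pad.
Only numpy, scipy, OpenCV 4.12 (cv2) and the standard library are available. Lean on these libraries where they do the work, as an engineer would, in place of code of your own. Each camera call takes 0.05 s, during which the arm holds its last target. There are 200 camera calls.

### The job

Get the pigment sieves ready on the shaker: working from the bottom up, one piece at a time, seat the receiving pan in the shaker's ring, then nest the fine sieve in the pan, the medium sieve on that, the coarse sieve on top, and close the stack with the cover. Every piece must sit level and fully home in the one below. Leave the ink jar, printing block, eraser and paint tube where they are.

Things in the scene. Friction and masses are not known exactly. Their poses are not given: they have to be found in the camera images.
- shaker: low grey vibrating sieve shaker, fixed: square case 126 x 126 mm, 42 mm high; on it a round aluminium deck 104 mm across, top at 58 mm; mid-deck an upright seat ring, 55 mm inside, 65 mm outside, rim at 68 mm. Origin: centre of the underside, on the ring's axis, z up. A pan home in the ring has its origin 59 mm above this one.
- pan: receiving pan: closed plain metal bottom, no mesh; steel frame 60 mm outside, 55 mm inside, standing on a narrower 9 mm skirt that tapers 52 to 47 mm. Origin: centre of the skirt's underside, z up; shoulder at 9 mm, rim at 33 mm, about 0.1 kg. Its skirt drops into the ring below till the shoulder rests on that rim; the next piece's origin then is 24 mm above this one's. 
- fine_sieve: fine sieve: wire so fine (1.5 mm) that it looks like grey cloth; shallowest sieve; steel frame 60 mm outside, 55 mm inside, standing on a narrower 9 mm skirt that tapers 52 to 47 mm. Origin: centre of the skirt's underside, z up; shoulder at 9 mm, rim at 33 mm, about 0.1 kg. Its skirt drops into the ring below till the shoulder rests on that rim; the next piece's origin then is 24 mm above this one's. 
- medium_sieve: medium sieve: wire mesh of 6.5 mm spacing, 7 whole openings across; steel frame 60 mm outside, 55 mm inside, standing on a narrower 9 mm skirt that tapers 52 to 47 mm. Origin: centre of the skirt's underside, z up; shoulder at 9 mm, rim at 41 mm, about 0.1 kg. Its skirt drops into the ring below till the shoulder rests on that rim; the next piece's origin then is 32 mm above this one's. 
- coarse_sieve: coarse sieve: thick wire of 13 mm spacing, 3 whole openings across; deepest sieve; steel frame 60 mm outside, 55 mm inside, standing on a narrower 9 mm skirt that tapers 52 to 47 mm. Origin: centre of the skirt's underside, z up; shoulder at 9 mm, rim at 51 mm, about 0.1 kg. Its skirt drops into the ring below till the shoulder rests on that rim; the next piece's origin then is 42 mm above this one's. 
- cover: cover: solid steel disc 60 mm across, 9 to 15 mm above its origin, with the same 9 mm skirt below and an upright black knob in the middle, 20 mm diameter, 15 to 45 mm above the origin: grip it there. Stands on its skirt; origin at the centre of the skirt's underside, z up. About 0.08 kg.
- ink_jar: ink jar with black cap, 54 mm diameter, 57 mm high, standing; a bystander. Origin at the centre of its underside.
- wood_block: little wooden printing block 45 x 70 x 22 mm, lying flat; a bystander. Origin at the centre of its underside, y along its length.
- eraser: eraser in a card sleeve 23 x 45 x 13 mm, lying flat; a bystander. Origin at the centre of its underside, y along its length.
- paint_tube: crimped paint tube 32 x 114 x 27 mm, lying flat; a bystander. Origin on its underside near the middle, y along its length.

How it is judged:
By the outcome, as a careful person would: the job done as asked, in the order asked, and still so for the second after the job is handed in, with the robot touching nothing.
It also fails if it takes over 128 s, if anything falls off the work surface, if the arm or the gripper's body presses on something with over 40 N, if the wrist force passes 120 N, or if a joint passes its speed limit or range.

## Working session

There is one attempt and no reset: what is moved stays moved. The work goes in short steps, Python scripts to look and compute and a shell command to move; the robot and the scene stay as the last step left them, time stands still between calls to the robot, and variables do not carry over. Pictures are saved under pics/ and viewed, at most 14 in all, crops included, and the job is handed in when it is done.

```bash
mkdir -p pics; python3 - <<'E'
from plant import bot
import cv2
o=bot.get_obs();print(o)
for n in("scene","top"):
    cv2.imwrite(f"pics/{n}0.png",bot.capture(n));print(n,bot.camera_params(n))
E
```

```text
{'time': 0.0, 'joint_positions': array([-1.27200585e+00,  3.42726862e-01,  1.52502479e+00,  2.18108175e-05,
        1.27539362e+00, -1.45988333e-01]), 'dq': array([-8.47597418e-05,  1.28045202e-03, -1.18787723e-03, -2.92047604e-05,
       -3.59171282e-05, -5.47455189e-04]), 'tau': array([-7.15561164e-04, -4.31248212e+01, -2.44218725e+01,  7.15258392e-02,
        5.58367185e-02, -1.27423018e-04]), 'tool_pos': array([ 225.80308961, -473.53606283,  243.04008185]), 'tcp_rot': array([-3.14005958e+00, -2.46494167e-04,  4.44772255e-01]), 'contact_force': array([-0.690484  ,  0.59954774,  0.43340593]), 'moment': array([0.04201359, 0.01968417, 0.02730653]), 'finger_force': 0.0, 'grip_width': 91.75275413049347}
scene {'fovy': 45.231841968228885, 'cx': 313.509923388814, 'cy': 235.4638855406437, 'camera_from_world': array([[-8.96750927e-01, -4.42362724e-01,  1.23691271e-02,
         4.51294607e+02],
       [-2.36058929e-01,  4.54519242e-01, -8.58887909e-01,
         1.93676299e+02],
       [ 3.74317989e-01, -7.73128372e-01, -5.12014222e-01,
         1.01708249e+03],
       [ 0.00000000e+00,  0.00000000e+00,  0.00000000e+00,
         1.00000000e+00]])}
top {'fovy': 44.93275735159629, 'cx': 315.8521260855817, 'cy': 236.14799398951035, 'camera_from_world': array([[-1.28096276e-02, -9.99895274e-01,  6.73459564e-03,
        -8.71500233e+01],
       [-9.84974154e-01,  1.14578377e-02, -1.72321311e-01,
         5.53517525e+02],
       [ 1.72226101e-01, -8.84077447e-03, -9.85017772e-01,
         1.06883416e+03],
       [ 0.00000000e+00,  0.00000000e+00,  0.00000000e+00,
         1.00000000e+00]])}
```

View pics/top0.png

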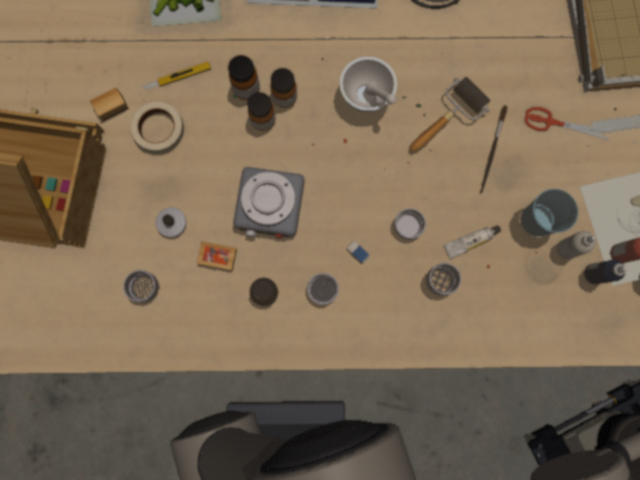

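View pics/scene0.png

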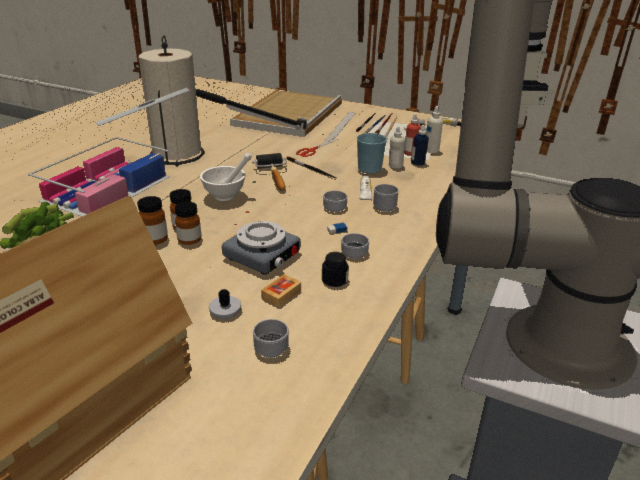

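The top view shows the shaker ring at about (268,196), low pieces at (408,224) and (322,290), mesh pieces at (141,287) and (443,280), and the cover at (171,222). The scene view agrees. I'll zoom in to tell them apart and fit outlines.

```bash
cat >h.py <<'E'
import numpy as np,cv2
from plant import bot
def ray(P,u,v,z):
    f=240/np.tan(np.radians(P["fovy"])/2);M=np.array(P["camera_from_world"]);R=M[:3,:3];c=-R.T@M[:3,3]
    d=R.T@np.array([(u-P["cx"])/f,(v-P["cy"])/f,1]);return c+d*(z-c[2])/d[2]
def proj(P,p):
    f=240/np.tan(np.radians(P["fovy"])/2);q=np.array(P["camera_from_world"])@np.r_[p,1]
    return np.array([P["cx"]+f*q[0]/q[2],P["cy"]+f*q[1]/q[2]])
E
python3 - <<'E'
from h import *
im=cv2.imread("pics/top0.png");C=[(268,198),(408,224),(322,290),(141,287),(443,280),(171,222)]
t=[cv2.resize(im[v-24:v+24,u-24:u+24],(264,264),interpolation=cv2.INTER_CUBIC) for u,v in C]
for a in t:
  for k in range(0,48,8): cv2.line(a,(int(k*5.5),0),(int(k*5.5),6),(0,0,255),1);cv2.line(a,(0,int(k*5.5)),(6,int(k*5.5)),(0,0,255),1)
cv2.imwrite("pics/m1.png",np.vstack([np.hstack(t[:3]),np.hstack(t[3:])]))
# segmentation: low saturation vs wood
hsv=cv2.cvtColor(im,cv2.COLOR_BGR2HSV);m=(hsv[...,1]<60).astype(np.uint8)*255
P=bot.camera_params("top")
for (u,v),h in zip(C,(68,33,33,41,51,15)):
  w=m[v-26:v+26,u-26:u+26];cs,_=cv2.findContours(w,cv2.RETR_EXTERNAL,cv2.CHAIN_APPROX_NONE)
  c=max(cs,key=cv2.contourArea);(a,b),r=cv2.minEnclosingCircle(c);x,y,ww,hh=cv2.boundingRect(c)
  print((u,v),a+u-26,b+v-26,r,(x+u-26,y+v-26,ww,hh),ray(P,a+u-26,b+v-26,h).round(1), 30/(np.linalg.norm(ray(P,u+1,v,h)-ray(P,u,v,h))))
E
```

```text
(268, 198) 267.5 197.5 36.06254577636719 (242, 172, 52, 52) [625.1  -2.3  68. ] 15.70321990332878
(408, 224) 409.5 223.4333324432373 15.91773509979248 (394, 208, 32, 32) [ 578.3 -278.1   33. ] 15.280424139620225
(322, 290) 322.29153633117676 288.5705337524414 16.167226791381836 (307, 273, 32, 32) [ 452.7 -105.1   33. ] 15.617342377870115
(141, 287) 140.05319213867188 285.86170196533203 17.18682861328125 (123, 270, 35, 33) [461.4 242.2  41. ] 15.782208423336277
(443, 280) 443.5 279.0 17.44286346435547 (427, 263, 34, 33) [ 466.5 -335.2   51. ] 15.78181990950575
(171, 222) 170.5845069885254 222.09154891967773 15.388431549072266 (156, 207, 30, 31) [590.  194.2  15. ] 15.113202560523346
```

View pics/m1.png

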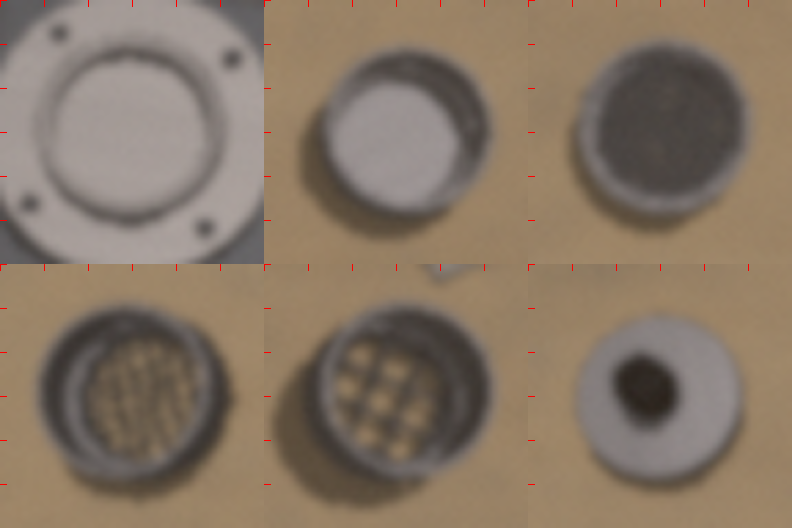

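Identities are clear: (409,224) has the plain bottom and is the pan, (323,289) is the fine sieve, (140,286) the medium and (444,279) the coarse. (171,222) is the cover. I'll move over the pan next and look with the wrist camera.

```bash
python3 - <<'E'
from h import *
P=bot.camera_params("top")
for n,u,v,h in(("ring",267.9,198.3,68),("pan",410,223.5,33),("fine",322.8,288.8,33),("med",139.9,285.8,41),("coarse",444.3,278.8,51),("cover",170.9,222.3,15)):print(n,ray(P,u,v,h).round(1))
E
python3 -m pendant '[[[1,0.5,0],[0,0,0],1],[[1,0.5,0],[0,0,0],1],[[1,0.55,0],[0,0,0],1],[[1,0.55,0],[0,0,0],1],[[1,0.55,0],[0,0,0],1],[[1,0.55,0],[0,0,0],1],[[1,0.55,0],[0,0,0],1],[[1,0.55,0],[0,0,0],1],[[1,0.55,0],[0,0,0],1],[[1,0.55,0],[0,0,0],1]]'
python3 -m pendant '[[[1,0.55,-0.5],[0,0,0],1],[[0.75,0.55,-0.5],[0,0,0],1],[[0,0,-0.5],[0,0,0],1],[[0,0,-0.5],[0,0,0],1],[[0,0,0],[0,0,0],1],[[0,0,0],[0,0,0],1],[[0,0,0],[0,0,0],1],[[0,0,0],[0,0,0],1],[[0,0,0],[0,0,0],1],[[0,0,0],[0,0,0],1]]'
python3 - <<'E'
from h import *
P=bot.camera_params("wrist");cv2.imwrite("pics/w1.png",bot.capture("wrist"));o=bot.get_obs();print(o["time"],o["tool_pos"],o["tcp_rot"],P)
print(proj(P,[577,-279,33]))
E
```

```text
ring [623.5  -3.   68. ]
pan [ 578.1 -279.    33. ]
fine [ 452.2 -106.1   33. ]
med [461.6 242.5  41. ]
coarse [ 466.9 -336.7   51. ]
cover [589.5 193.6  15. ]
time: 0.93
tool_pos: [527.1, -310.7, 243.3]
tcp_rot: [-3.141, 0.0, 0.445]
contact_force: [0.8, -0.6, -0.3]
grip_width: 92.0
finger_force: 0.0
time: 1.77
tool_pos: [578.5, -279.3, 184.7]
tcp_rot: [3.14, -0.001, 0.444]
contact_force: [0.3, 0.8, 0.0]
grip_width: 91.6
finger_force: 0.0
1.8167 [ 578.46258954 -279.25764059  184.51922277] [ 3.14047175e+00 -6.41063619e-04  4.44351294e-01] {'fovy': 70.51214718862934, 'cx': 327.8648334626905, 'cy': 246.177634025886, 'camera_from_world': array([[ 4.29456971e-01, -9.03085820e-01,  1.64642509e-03,
        -4.99706033e+02],
       [-8.75624739e-01, -4.15950461e-01,  2.45492425e-01,
         3.73775982e+02],
       [-2.21015896e-01, -1.06870084e-01, -9.69397111e-01,
         4.29373971e+02],
       [ 0.00000000e+00,  0.00000000e+00,  0.00000000e+00,
         1.00000000e+00]])}
[327.98483034 237.89797305]
```

View pics/w1.png

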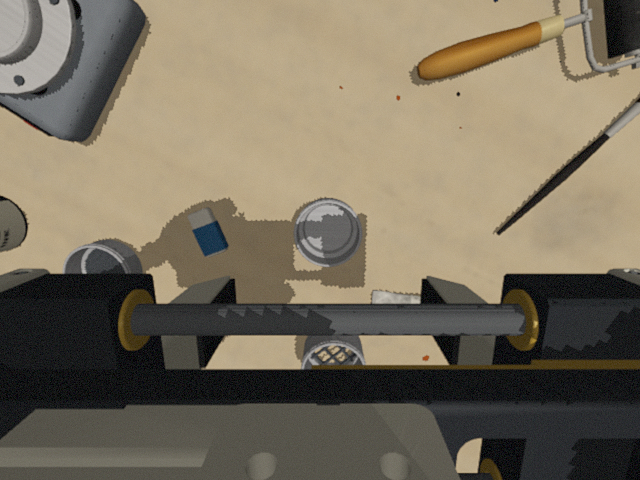

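Wrist view: the pan is at about (328,231), 67 px across. The eraser, fine sieve, coarse sieve and tube are visible and clear of the fingers. I'll refine the rim circle numerically.

```bash
cat >>h.py <<'E'
def rim(im,P,xy,h,R=30,tol=9):
    """refine the outer rim circle (radius R, height h): radial edge points on the plane z=h, then robust circle fit"""
    from scipy.optimize import least_squares
    g=cv2.GaussianBlur(cv2.cvtColor(im,cv2.COLOR_BGR2LAB),(3,3),0).astype(float)
    c=np.array(xy,float)
    rr=np.arange(R-tol,R+tol,.25);res=None
    for it in range(4):
        pts=[]
        for a in np.linspace(0,2*np.pi,90,endpoint=False):
            q=np.array([proj(P,[c[0]+r*np.cos(a),c[1]+r*np.sin(a),h]) for r in rr],np.float32)
            s=np.stack([cv2.remap(g[...,k].astype(np.float32),q[:,0][None],q[:,1][None],1)[0] for k in range(3)],1)
            d=np.abs(s[6:]-s[:-6])@np.array([.3,1,2]);k=d.argmax()
            if d[k]>15:pts.append(c+(rr[k+3])*np.array([np.cos(a),np.sin(a)]))
        p=np.array(pts)
        s=least_squares(lambda v:np.hypot(p[:,0]-v[0],p[:,1]-v[1])-R,c,loss="soft_l1",f_scale=.7);c=s.x
    e=np.hypot(p[:,0]-c[0],p[:,1]-c[1])-R
    return c.round(1),len(p),np.median(abs(e)).round(2),np.median(e).round(2)
E
python3 - <<'E'
from h import *
P=bot.camera_params("wrist");im=cv2.imread("pics/w1.png")
print("ray",ray(P,327.5,231,33));print(rim(im,P,[581,-277],33))
P=bot.camera_params("top");im=cv2.imread("pics/top0.png")
for n,x,y,h,R in(("ring",623,-3,68,32.5),("pan",578,-279,33,30),("fine",452,-106,33,30),("med",461,242,41,30),("coarse",466,-336,51,30),("cover",589,193,15,30)):print(n,rim(im,P,[x,y],h,R))
P=bot.camera_params("scene");im=cv2.imread("pics/scene0.png")
for n,x,y,h,R in(("ring",623,-3,68,32.5),("pan",578,-279,33,30),("fine",452,-106,33,30),("med",461,242,41,30),("coarse",466,-336,51,30),("cover",589,193,15,30)):print(n,rim(im,P,[x,y],h,R))
im=cv2.imread("pics/w1.png")[180:290,260:400];cv2.imwrite("pics/w1c.png",cv2.resize(im,None,fx=5,fy=5,interpolation=2))
E
```

```text
ray [ 582.37650161 -275.80303525   33.        ]
(array([ 580.6, -276.7]), 90, np.float64(0.49), np.float64(0.49))Traceback (most recent call last):
  File "<stdin>", line 5, in <module>
  File "h.py", line 23, in rim
    s=least_squares(lambda v:np.hypot(p[:,0]-v[0],p[:,1]-v[1])-R,c,loss="soft_l1",f_scale=.7);c=s.x
    return func(*args, **kwargs)
    vector_fun = VectorFunction(
        fun_wrapped,
    ...<6 lines>...
        workers=workers
    )
    self._update_fun()
    ~~~~~~~~~~~~~~~~^^
    self.f = self.fun_wrapped(xp_copy(self.x))
             ~~~~~~~~~~~~~~~~^^^^^^^^^^^^^^^^^
    return np.atleast_1d(self.fun(x))
                         ~~~~~~~~^^^
    return self.f(x, *self.args, **self.kwargs)
           ~~~~~~^^^^^^^^^^^^^^^^^^^^^^^^^^^^^^
  File "h.py", line 23, in <lambda>
    s=least_squares(lambda v:np.hypot(p[:,0]-v[0],p[:,1]-v[1])-R,c,loss="soft_l1",f_scale=.7);c=s.x
                                      ~^^^^^
IndexError: too many indices for array: array is 1-dimensional, but 2 were indexed
```

```bash

python3 -m pendant '[[[0.07,0.08,-1],[0,0,0],1],[[0,0,-1],[0,0,0],1],[[0,0,-1],[0,0,0],1],[[0,0,-1],[0,0,0],1],[[0,0,-0.8],[0,0,0],1],[[0,0,-0.4],[0,0,0],1],[[0,0,0],[0,0,0],1],[[0,0,0],[0,0,0],1],[[0,0,0],[0,0,0],-1],[[0,0,0],[0,0,0],-1]]'
python3 -m pendant '[[[0,0,0],[0,0,0],-1],[[0,0,0],[0,0,0],-1],[[0,0,0],[0,0,0],-1],[[0,0,0],[0,0,0],-1],[[0,0,0],[0,0,0],-1],[[0,0,0],[0,0,0],-1],[[0,0,0],[0,0,0],-1],[[0,0,0],[0,0,0],-1],[[0,0,0],[0,0,0],-1],[[0,0,0.0],[0,0,0],-1]]'
```

```text
time: 2.65
tool_pos: [581.7, -277.2, 29.9]
tcp_rot: [3.138, -0.002, 0.445]
contact_force: [-0.7, -0.2, 0.1]
grip_width: 82.9
finger_force: 0.0
time: 3.48
tool_pos: [580.8, -276.7, 28.4]
tcp_rot: [3.141, -0.0, 0.445]
contact_force: [-0.8, -1.1, 6.3]
grip_width: 59.5
finger_force: 30.0
```

```bash

python3 -m pendant '[[[0,0,0.5],[0,0,0],-1],[[0,0,1],[0,0,0],-1],[[0,0.2,1],[0,0,0],-1],[[0.1,1,1],[0,0,0],-1],[[0.2,1,1],[0,0,0],-1],[[0.2,1,1],[0,0,0],-1],[[0.2,1,0.9],[0,0,0],-1],[[0.2,1,0],[0,0,0],-1],[[0.2,1,0],[0,0,0],-1],[[0.2,1,0],[0,0,0],-1]]'
python3 -m pendant '[[[0.2,1,0],[0,0,0],-1],[[0.17,1,0],[0,0,0],-1],[[0,0,0],[0,0,0],-1],[[0,0,0],[0,0,0],-1],[[0,0,0],[0,0,0],-1],[[0,0,0],[0,0,0],-1],[[0,0,0],[0,0,0],-1],[[0,0,0],[0,0,0],-1],[[0,0,0],[0,0,0],-1],[[0,0,0],[0,0,0],-1]]'
python3 - <<'E'
from h import *
P=bot.camera_params("wrist");im=bot.capture("wrist");cv2.imwrite("pics/w2.png",im);o=bot.get_obs();print(o["time"],o["tool_pos"],o["tcp_rot"])
print(proj(P,[624,-3,68]))
for R in (32.5,27.5):
  try:print(rim(im,P,[625,-1],68,R,6))
  except Exception as e:print(e)
E
```

```text
time: 4.32
tool_pos: [619.1, -61.2, 217.6]
tcp_rot: [3.142, -0.0, 0.445]
contact_force: [1.0, 0.1, -1.4]
grip_width: 59.8
finger_force: 30.0
time: 5.15
tool_pos: [630.2, -3.4, 217.5]
tcp_rot: [3.142, 0.0, 0.444]
contact_force: [-0.1, 0.3, -1.3]
grip_width: 59.4
finger_force: 30.0
5.2 [630.20149285  -3.22797244 217.52520591] [ 3.14148439e+00 -3.26812563e-05  4.44173084e-01]
[325.90288866 243.00920261]
(array([628.8,   0.8]), 19, np.float64(0.22), np.float64(0.05))
(array([621.2,  -2.9]), 7, np.float64(0.39), np.float64(-0.07))
```

View pics/w2.png

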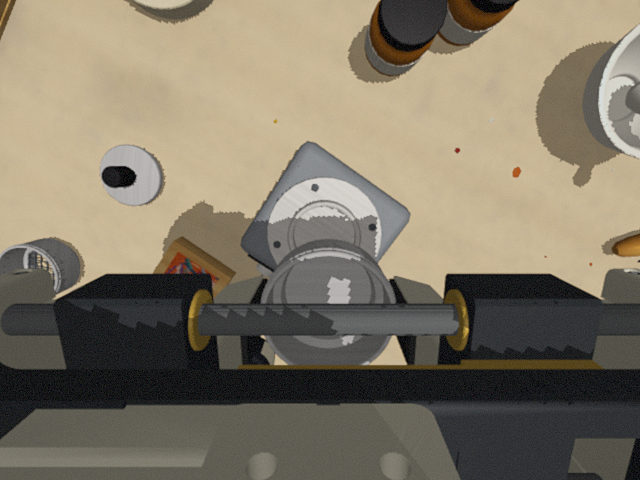

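The held pan, rim (262–397, 240–365), hides the near part of the ring (centre about (325,235)). I'll back off 60 mm to see the whole ring.

```bash

python3 -m pendant '[[[-0.9,-0.4,0],[0,0,0],-1],[[-0.9,-0.4,0],[0,0,0],-1],[[0,0,0],[0,0,0],-1],[[0,0,0],[0,0,0],-1],[[0,0,0],[0,0,0],-1],[[0,0,0],[0,0,0],-1],[[0,0,0],[0,0,0],-1],[[0,0,0],[0,0,0],-1],[[0,0,0],[0,0,0],-1],[[0,0,0],[0,0,0],-1]]'
python3 - <<'E'
from h import *
P=bot.camera_params("wrist");im=bot.capture("wrist");cv2.imwrite("pics/w3.png",im);o=bot.get_obs();print(o["time"],o["tool_pos"],o["tcp_rot"])
a=proj(P,[625,-1,68]);print(a,proj(P,np.r_[o["tool_pos"][:2],o["tool_pos"][2]+4.6]))
u,v=a.astype(int)
np.save("P3.npy",P,allow_pickle=True)
cv2.imwrite("pics/w3c.png",cv2.resize(im[v-70:v+70,u-90:u+90],None,fx=4,fy=4,interpolation=2));print(u-90,v-70)
E
```

```text
time: 6.03
tool_pos: [576.4, -26.6, 217.3]
tcp_rot: [3.142, 0.0, 0.445]
contact_force: [-0.5, -0.0, -1.4]
grip_width: 60.0
finger_force: 30.0
6.0833 [576.36692549 -26.63880672 217.31856689] [-3.14156744e+00  1.37410602e-04  4.45029478e-01]
[326.73412084 172.87621195] [330.88543511 314.99562436]
236 102
```

View pics/w3c.png

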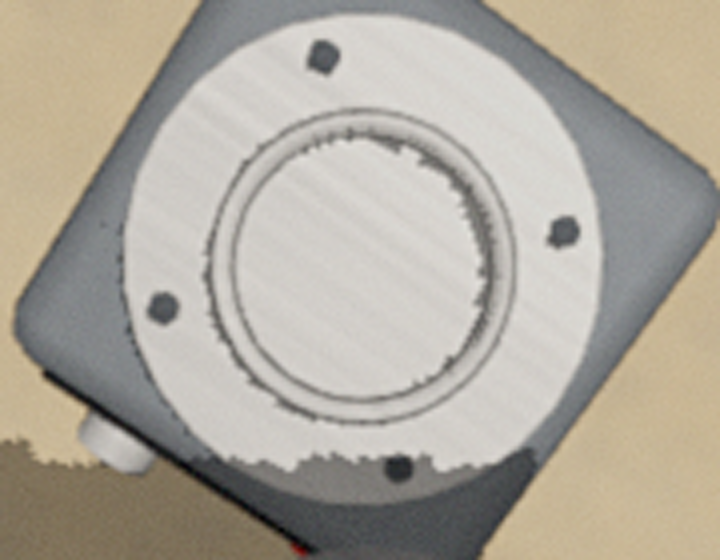

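The ring is fully visible in the crop: outer rim x 209–517, y 107–423, so centre (363,265), which is full-image (326.7,168.3). I'll compute the ring position and the held pan's offset.

```bash
python3 - <<'E'
from h import *
P=np.load("P3.npy",allow_pickle=True).item();im=cv2.imread("pics/w3.png")
print("ring",ray(P,326.75,168.3,68),"deck",ray(P,326.75,102+258.5/4,58))
B=[ray(P,236+x/4,102+y/4,68) for x,y in((209,265),(517,265),(363,107),(363,423))];print(np.round(B,1))
for z in (68,): print(rim(im,P,[627,0],68,32.5,4),rim(im,P,[627,0],68,27.5,3),rim(im,P,[627,0],58,52,5))
t=[576.37,-26.64,217.3]
print([rim(im,P,t[:2],t[2]+4.6,30,k) for k in(5,8)])
cv2.imwrite("pics/w3d.png",cv2.resize(im[220:380,230:430],None,fx=4,fy=3.7,interpolation=2))
E
```

```text
ring [6.28369841e+02 5.87846417e-01 6.80000000e+01] deck [629.41295526   1.11655822  58.        ]
[[614.6  29.5  68. ]
 [642.2 -28.3  68. ]
 [656.6  14.   68. ]
 [598.6 -13.6  68. ]]
(array([629.5,   2.7]), 17, np.float64(1.23), np.float64(-0.73)) (array([624.8,   2.6]), 47, np.float64(0.34), np.float64(0.33)) (array([6.273e+02, 6.000e-01]), 81, np.float64(0.49), np.float64(-0.49))
[(array([576.9, -24.9]), 77, np.float64(1.75), np.float64(0.76)), (array([577.1, -24.8]), 77, np.float64(1.7), np.float64(0.97))]
```

View pics/w3d.png

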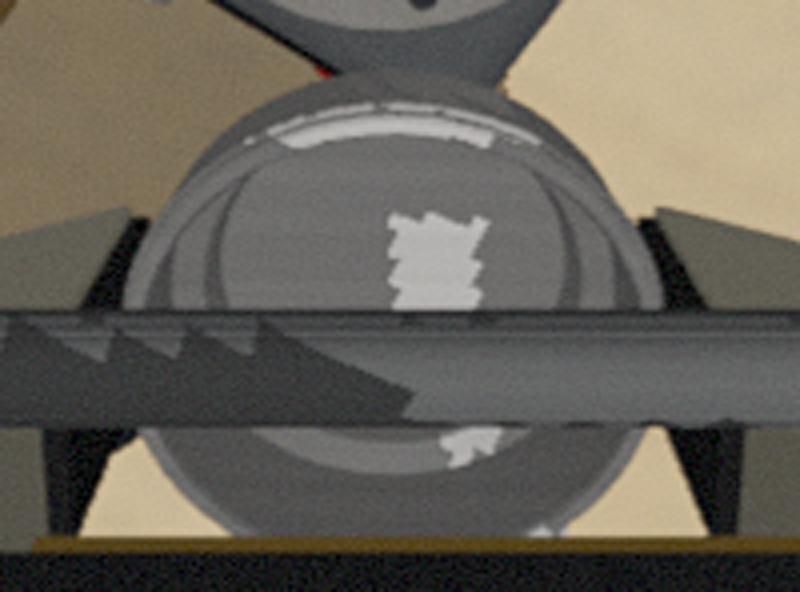

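```bash
python3 - <<'E'
from h import *
P=np.load("P3.npy",allow_pickle=True).item()
z=217.3+4.6;t=np.array([576.37,-26.64]);x=np.array([.9026,.4305]);y=np.array([.4305,-.9026])
print("front rim pred",proj(P,np.r_[t+30*x,z]),"meas v",220+102/3.7)
print("centre u",proj(P,np.r_[t,z]))
for n,s in(("L",-1),("R",1)):print(n,proj(P,np.r_[t+s*30*y,z]))
print("meas front pt",ray(P,328.6,220+102/3.7,z)-np.r_[t+30*x,z])
print("sides meas",[((ray(P,u,300,z)[:2]-t)@y).round(2) for u in(230+124/4,230+664/4)])
E
```

```text
front rim pred [331.02542149 248.31550516] meas v 247.56756756756755
centre u [330.89057957 314.97196758]
L [262.00086737 315.00038985]
R [399.77630011 314.94354696]
meas front pt [-0.14316433  1.04352284  0.        ]
sides meas [np.float64(-30.09), np.float64(28.01)]
```

```bash

python3 -m pendant '[[[0.85,0.43,0],[0,0,0],-1],[[0.86,0.44,0],[0,0,0],-1],[[0,0,-1],[0,0,0],-1],[[0,0,-1],[0,0,0],-1],[[0,0,-1],[0,0,0],-1],[[0,0,-0.5],[0,0,0],-1],[[0,0,-0.2],[0,0,0],-1],[[0,0,-0.1],[0,0,0],-1],[[0,0,-0.1],[0,0,0],-1],[[0,0,0],[0,0,0],-1]]'
python3 -m pendant '[[[0,0,-0.1],[0,0,0],-1],[[0,0,-0.1],[0,0,0],-1],[[0,0,-0.1],[0,0,0],-1],[[0,0,-0.05],[0,0,0],-1],[[0,0,-0.05],[0,0,0],-1],[[0,0,0],[0,0,0],-1],[[0,0,0],[0,0,0],-1],[[0,0,0],[0,0,0],-1],[[0,0,0],[0,0,0],-1],[[0,0,0],[0,0,0],-1]]'
```

```text
time: 6.92
tool_pos: [628.2, -0.8, 101.3]
tcp_rot: [3.141, -0.001, 0.445]
contact_force: [0.2, 0.2, -0.8]
grip_width: 59.6
finger_force: 30.0
time: 7.75
tool_pos: [627.6, -0.7, 88.6]
tcp_rot: [3.141, -0.0, 0.445]
contact_force: [-0.0, 0.9, -1.3]
grip_width: 59.8
finger_force: 30.0
```

```bash

python3 -m pendant '[[[0,0,-0.03],[0,0,0],-1],[[0,0,-0.03],[0,0,0],-1],[[0,0,0],[0,0,0],-1],[[0,0,0],[0,0,0],-1],[[0,0,0],[0,0,0],-1],[[0,0,0],[0,0,0],-1],[[0,0,0],[0,0,0],-1],[[0,0,0],[0,0,0],-1],[[0,0,0],[0,0,0],-1],[[0,0,0],[0,0,0],-1]]'
```

```text
time: 8.58
tool_pos: [627.7, -0.7, 87.4]
tcp_rot: [3.141, -0.001, 0.445]
contact_force: [-2.0, 0.1, 5.8]
grip_width: 59.8
finger_force: 30.0
```

```bash

python3 -m pendant '[[[0,0,0],[0,0,0],1],[[0,0,0],[0,0,0],1],[[0,0,0],[0,0,0],1],[[0,0,0],[0,0,0],1],[[0,0,0],[0,0,0],1],[[0,0,1],[0,0,0],1],[[0,0,1],[0,0,0],1],[[0,0,1],[0,0,0],1],[[0,0,1],[0,0,0],1],[[0,0,0],[0,0,0],1]]'
python3 - <<'E'
from h import *
P=bot.camera_params("wrist");im=bot.capture("wrist");cv2.imwrite("pics/w4.png",im);np.save("P4.npy",P,allow_pickle=True);print(bot.get_obs()["tool_pos"])
E
python3 -m pendant '[[[-1,-0.6,0],[0,0,0],1],[[-1,-0.6,0],[0,0,0],1],[[-1,-0.6,0],[0,0,0],1],[[-1,-0.6,0],[0,0,0],1],[[-1,-0.6,-0.5],[0,0,0],1],[[-0.75,-0.45,-0.3],[0,0,0],1],[[0,0,0],[0,0,0],1],[[0,0,0],[0,0,0],1],[[0,0,0],[0,0,0],1],[[0,0,0],[0,0,0],1]]'
python3 - <<'E'
from h import *
P=bot.camera_params("wrist");im=bot.capture("wrist");cv2.imwrite("pics/w5.png",im);np.save("P5.npy",P,allow_pickle=True);o=bot.get_obs();print(o["tool_pos"],o["time"])
print(rim(im,P,[455,-104],33,30,8),proj(P,[455,-104,33]))
u,v=proj(P,[455,-104,33]).astype(int);c=cv2.resize(im[v-50:v+50,u-50:u+50],(400,400),interpolation=2);print(u-50,v-50)
P=np.load("P4.npy",allow_pickle=True).item();im=cv2.imread("pics/w4.png");u,v=proj(P,[628,0,92]).astype(int);d=cv2.resize(im[v-50:v+50,u-50:u+50],(400,400),interpolation=2);print(u-50,v-50)
print(rim(im,P,[628,0],92,30,8))
cv2.imwrite("pics/m5.png",np.hstack([d,c]))
E
```

```text
time: 9.42
tool_pos: [630.3, -0.9, 213.6]
tcp_rot: [3.135, -0.01, 0.445]
contact_force: [0.8, 0.1, 0.6]
grip_width: 91.7
finger_force: 0.0
[629.25781351  -0.85307496 210.48230836]
time: 10.3
tool_pos: [456.0, -103.9, 182.7]
tcp_rot: [3.141, -0.001, 0.445]
contact_force: [-0.0, 0.3, 0.3]
grip_width: 91.9
finger_force: 0.0
[ 456.02466462 -103.8608211   182.70905242] 10.35
(array([ 454.3, -103.2]), 90, np.float64(0.37), np.float64(0.3)) [328.81152396 238.08478121]
278 188
276 198
(array([632.3,  -7.4]), 59, np.float64(2.78), np.float64(1.35))
```

View pics/m5.png

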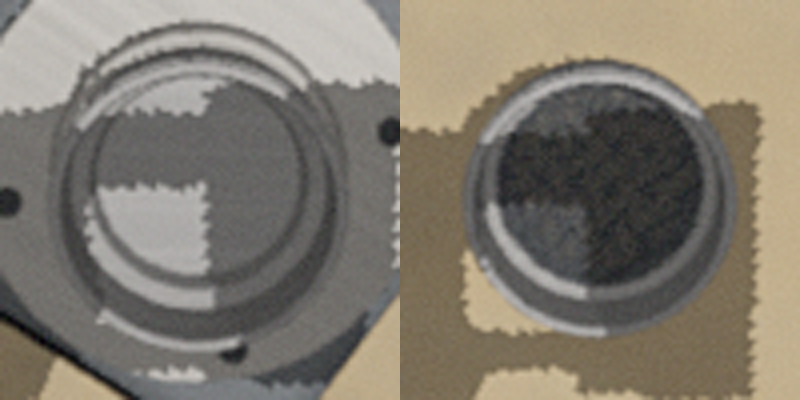

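Left: the pan sits evenly in the ring. Right: the fine sieve at crop (200,198), with the fit agreeing at (454.3,-103.2). Next I grasp the fine sieve.

```bash

python3 -m pendant '[[[-0.05,-0.01,-1],[0,0,0],1],[[0,0,-1],[0,0,0],1],[[0,0,-1],[0,0,0],1],[[0,0,-1],[0,0,0],1],[[0,0,-0.8],[0,0,0],1],[[0,0,-0.32],[0,0,0],1],[[0,0,0],[0,0,0],1],[[0,0,0],[0,0,0],1],[[0,0,0],[0,0,0],-1],[[0,0,0],[0,0,0],-1]]'
python3 -m pendant '[[[0,0,0],[0,0,0],-1],[[0,0,0],[0,0,0],-1],[[0,0,0],[0,0,0],-1],[[0,0,0],[0,0,0],-1],[[0,0,0],[0,0,0],-1],[[0,0,0],[0,0,0],-1],[[0,0,0],[0,0,0],-1],[[0,0,0],[0,0,0],-1],[[0,0,0],[0,0,0],-1],[[0,0,0.0],[0,0,0],-1]]'
python3 -m pendant '[[[0,0,0.5],[0,0,0],-1],[[0,0,1],[0,0,0],-1],[[0,0,1],[0,0,0],-1],[[0,0,1],[0,0,0],-1],[[0,0,1],[0,0,0],-1],[[0.96,0.58,0],[0,0,0],-1],[[0.96,0.58,0],[0,0,0],-1],[[0.96,0.58,0],[0,0,0],-1],[[0.96,0.58,0],[0,0,0],-1],[[0,0,0],[0,0,0],-1]]'
```

```text
time: 11.18
tool_pos: [454.7, -104.8, 30.5]
tcp_rot: [3.139, -0.002, 0.445]
contact_force: [-0.1, -0.6, -1.1]
grip_width: 82.8
finger_force: 0.0
time: 12.02
tool_pos: [453.8, -104.6, 29.5]
tcp_rot: [3.141, -0.0, 0.445]
contact_force: [-1.5, 0.9, 5.7]
grip_width: 59.5
finger_force: 30.0
time: 12.85
tool_pos: [572.7, -32.1, 163.7]
tcp_rot: [3.141, -0.003, 0.447]
contact_force: [-0.5, -0.1, -0.2]
grip_width: 59.5
finger_force: 30.0
```

```bash

python3 -m pendant '[[[0.98,0.57,0],[0,0,0],-1],[[0.97,0.57,0],[0,0,0],-1],[[0,0,0],[0,0,0],-1],[[0,0,-0.5],[0,0,0],-1],[[0,0,-0.4],[0,0,0],-1],[[0,0,0],[0,0,0],-1],[[0,0,0],[0,0,0],-1],[[0,0,0],[0,0,0],-1],[[0,0,0],[0,0,0],-1],[[0,0,0],[0,0,0],-1]]'
```

```text
time: 13.68
tool_pos: [627.6, -0.9, 138.0]
tcp_rot: [3.141, -0.001, 0.445]
contact_force: [-1.0, 0.1, -0.1]
grip_width: 59.8
finger_force: 30.0
```

```bash

python3 -m pendant '[[[0.01,0,-0.2],[0,0,0],-1],[[0,0,-0.15],[0,0,0],-1],[[0,0,-0.1],[0,0,0],-1],[[0,0,-0.1],[0,0,0],-1],[[0,0,-0.1],[0,0,0],-1],[[0,0,-0.1],[0,0,0],-1],[[0,0,-0.05],[0,0,0],-1],[[0,0,0],[0,0,0],-1],[[0,0,0],[0,0,0],-1],[[0,0,0],[0,0,0],-1]]'
python3 -m pendant '[[[0,0,-0.03],[0,0,0],-1],[[0,0,-0.03],[0,0,0],-1],[[0,0,0],[0,0,0],-1],[[0,0,0],[0,0,0],-1],[[0,0,0],[0,0,0],-1],[[0,0,0],[0,0,0],-1],[[0,0,0],[0,0,0],-1],[[0,0,0],[0,0,0],-1],[[0,0,0],[0,0,0],-1],[[0,0,0],[0,0,0],-1]]'
```

```text
time: 14.52
tool_pos: [627.6, -0.7, 113.2]
tcp_rot: [3.141, -0.0, 0.445]
contact_force: [-0.7, 0.7, -1.8]
grip_width: 59.4
finger_force: 30.0
time: 15.35
tool_pos: [627.7, -0.7, 112.6]
tcp_rot: [3.141, -0.001, 0.445]
contact_force: [-2.1, 0.7, 6.9]
grip_width: 59.8
finger_force: 30.0
```

```bash

python3 -m pendant '[[[0,0,0],[0,0,0],1],[[0,0,0],[0,0,0],1],[[0,0,0],[0,0,0],1],[[0,0,0],[0,0,0],1],[[0,0,0],[0,0,0],1],[[0,0,1],[0,0,0],1],[[0,0,1],[0,0,0],1],[[0,0,1],[0,0,0],1],[[0,0,1],[0,0,0],1],[[0,0,0],[0,0,0],1]]'
python3 - <<'E'
from h import *
P=bot.camera_params("wrist");im=bot.capture("wrist");cv2.imwrite("pics/w6.png",im);np.save("P6.npy",P,allow_pickle=True);print(bot.get_obs()["tool_pos"])
E
python3 -m pendant '[[[-0.6,0.9,0],[0,0,0],1],[[-0.6,0.9,0],[0,0,0],1],[[-0.6,0.9,0],[0,0,0],1],[[-0.6,0.9,0],[0,0,0],1],[[-0.6,0.9,0],[0,0,0],1],[[-0.6,0.9,0],[0,0,0],1],[[-0.6,0.9,0],[0,0,0],1],[[-0.6,0.9,-0.5],[0,0,0],1],[[-0.66,1,-0.5],[0,0,0],1],[[0,0,-0.4],[0,0,0],1]]'
python3 -m pendant '[[[0,0,0],[0,0,0],1],[[0,0,0],[0,0,0],1],[[0,0,0],[0,0,0],1],[[0,0,0],[0,0,0],1],[[0,0,0],[0,0,0],1],[[0,0,0],[0,0,0],1],[[0,0,0],[0,0,0],1],[[0,0,0],[0,0,0],1],[[0,0,0],[0,0,0],1],[[0,0,0],[0,0,0],1]]'
python3 - <<'E'
from h import *
P=bot.camera_params("wrist");im=bot.capture("wrist");cv2.imwrite("pics/w7.png",im);np.save("P7.npy",P,allow_pickle=True);o=bot.get_obs();print(o["tool_pos"],o["time"])
print(rim(im,P,[464,245],41,30,8),proj(P,[464,245,41]))
u,v=proj(P,[464,245,41]).astype(int);c=cv2.resize(im[v-50:v+50,u-50:u+50],(400,400),interpolation=2);print(u-50,v-50)
P=np.load("P6.npy",allow_pickle=True).item();im=cv2.imread("pics/w6.png");u,v=proj(P,[628,0,116]).astype(int);d=cv2.resize(im[v-50:v+50,u-50:u+50],(400,400),interpolation=2);print(u-50,v-50)
cv2.imwrite("pics/m7.png",np.hstack([d,c]))
E
```

```text
time: 16.18
tool_pos: [630.1, -0.9, 238.3]
tcp_rot: [3.135, -0.01, 0.445]
contact_force: [0.8, -1.1, 1.1]
grip_width: 91.5
finger_force: 0.0
[629.13533391  -0.87291527 235.08672912]
time: 17.07
tool_pos: [459.4, 249.2, 187.3]
tcp_rot: [-3.139, 0.003, 0.449]
contact_force: [-0.8, 0.6, -0.5]
grip_width: 91.9
finger_force: 0.0
time: 17.9
tool_pos: [463.7, 245.3, 189.3]
tcp_rot: [3.141, 0.0, 0.445]
contact_force: [-0.6, -0.2, -0.3]
grip_width: 91.8
finger_force: 0.0
[463.72105374 245.28502342 189.28630814] 17.95
(array([463.1, 247.8]), 90, np.float64(0.49), np.float64(0.48)) [329.71004774 237.17328669]
279 187
276 197
```

View pics/m7.png

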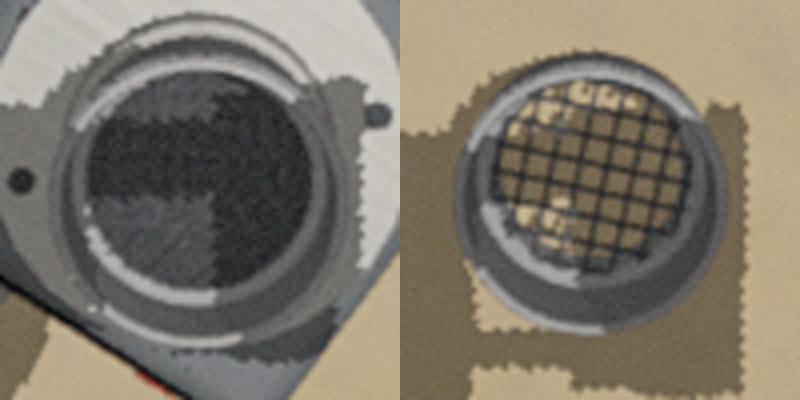

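Fine sieve seated evenly. The medium sieve (7 openings) is at crop (191,193), fit (463.1,247.8), so I'll grasp it.

```bash

python3 -m pendant '[[[-0.01,0.05,-1],[0,0,0],1],[[0,0,-1],[0,0,0],1],[[0,0,-1],[0,0,0],1],[[0,0,-1],[0,0,0],1],[[0,0,-0.8],[0,0,0],1],[[0,0,-0.38],[0,0,0],1],[[0,0,0],[0,0,0],1],[[0,0,0],[0,0,0],1],[[0,0,0],[0,0,0],-1],[[0,0,0],[0,0,0],-1]]'
python3 -m pendant '[[[0,0,0],[0,0,0],-1],[[0,0,0],[0,0,0],-1],[[0,0,0],[0,0,0],-1],[[0,0,0],[0,0,0],-1],[[0,0,0],[0,0,0],-1],[[0,0,0],[0,0,0],-1],[[0,0,0],[0,0,0],-1],[[0,0,0],[0,0,0],-1],[[0,0,0],[0,0,0],-1],[[0,0,0.0],[0,0,0],-1]]'
python3 -m pendant '[[[0,0,0.5],[0,0,0],-1],[[0,0,1],[0,0,0],-1],[[0,0,1],[0,0,0],-1],[[0,0,1],[0,0,0],-1],[[0,0,1],[0,0,0],-1],[[0,0,0.5],[0,0,0],-1],[[0.6,-0.9,0],[0,0,0],-1],[[0.6,-0.9,0],[0,0,0],-1],[[0.6,-0.9,0],[0,0,0],-1],[[0,0,0],[0,0,0],-1]]'
python3 -m pendant '[[[0.6,-0.9,0],[0,0,0],-1],[[0.6,-0.9,0],[0,0,0],-1],[[0.6,-0.9,0],[0,0,0],-1],[[0.6,-0.9,0],[0,0,0],-1],[[0,0,0],[0,0,0],-1],[[0,0,0],[0,0,0],-1],[[0,0,0],[0,0,0],-1],[[0,0,0],[0,0,0],-1],[[0,0,0],[0,0,0],-1],[[0,0,0],[0,0,0],-1]]'
```

```text
time: 18.78
tool_pos: [464.3, 247.2, 35.2]
tcp_rot: [3.141, -0.003, 0.445]
contact_force: [0.1, -0.1, 0.1]
grip_width: 82.9
finger_force: 0.0
time: 19.62
tool_pos: [463.7, 246.9, 34.4]
tcp_rot: [3.141, -0.001, 0.445]
contact_force: [-1.0, 0.5, 6.1]
grip_width: 59.7
finger_force: 30.0
time: 20.45
tool_pos: [520.1, 161.7, 183.7]
tcp_rot: [3.139, -0.001, 0.441]
contact_force: [0.6, -0.3, -0.6]
grip_width: 59.8
finger_force: 30.0
time: 21.28
tool_pos: [589.0, 58.9, 184.0]
tcp_rot: [-3.142, -0.0, 0.446]
contact_force: [0.4, 0.6, 0.0]
grip_width: 60.3
finger_force: 30.0
```

```bash

python3 -m pendant '[[[0.65,-0.99,0],[0,0,0],-1],[[0.65,-0.99,0],[0,0,0],-1],[[0,0,0],[0,0,0],-1],[[0,0,-0.4],[0,0,0],-1],[[0,0,-0.2],[0,0,0],-1],[[0,0,0],[0,0,0],-1],[[0,0,0],[0,0,0],-1],[[0,0,0],[0,0,0],-1],[[0,0,0],[0,0,0],-1],[[0,0,0],[0,0,0],-1]]'
```

```text
time: 22.12
tool_pos: [628.6, -1.3, 166.5]
tcp_rot: [3.141, -0.001, 0.445]
contact_force: [-0.1, 0.3, -0.5]
grip_width: 60.0
finger_force: 30.0
```

Go to 142.5, then the last 1.5 mm.

```bash

python3 -m pendant '[[[-0.03,0.02,-0.2],[0,0,0],-1],[[0,0,-0.15],[0,0,0],-1],[[0,0,-0.1],[0,0,0],-1],[[0,0,-0.1],[0,0,0],-1],[[0,0,-0.1],[0,0,0],-1],[[0,0,-0.1],[0,0,0],-1],[[0,0,-0.03],[0,0,0],-1],[[0,0,0],[0,0,0],-1],[[0,0,0],[0,0,0],-1],[[0,0,0],[0,0,0],-1]]'
python3 -m pendant '[[[0,0,-0.03],[0,0,0],-1],[[0,0,-0.03],[0,0,0],-1],[[0,0,0],[0,0,0],-1],[[0,0,0],[0,0,0],-1],[[0,0,0],[0,0,0],-1],[[0,0,0],[0,0,0],-1],[[0,0,0],[0,0,0],-1],[[0,0,0],[0,0,0],-1],[[0,0,0],[0,0,0],-1],[[0,0,0],[0,0,0],-1]]'
```

```text
time: 22.95
tool_pos: [627.7, -1.0, 142.7]
tcp_rot: [3.141, -0.0, 0.445]
contact_force: [0.7, -0.3, -1.0]
grip_width: 60.2
finger_force: 30.0
time: 23.78
tool_pos: [627.8, -1.0, 141.4]
tcp_rot: [3.141, -0.001, 0.445]
contact_force: [-1.3, -0.1, 5.1]
grip_width: 59.9
finger_force: 30.0
```

```bash

python3 -m pendant '[[[0,0,0],[0,0,0],1],[[0,0,0],[0,0,0],1],[[0,0,0],[0,0,0],1],[[0,0,0],[0,0,0],1],[[0,0,0],[0,0,0],1],[[0,0,0.8],[0,0,0],1],[[0,0,0.9],[0,0,0],1],[[0,0,0.8],[0,0,0],1],[[0,0,0.8],[0,0,0],1],[[0,0,0],[0,0,0],1]]'
python3 - <<'E'
from h import *
P=bot.camera_params("wrist");im=bot.capture("wrist");cv2.imwrite("pics/w8.png",im);np.save("P8.npy",P,allow_pickle=True);print(bot.get_obs()["tool_pos"])
E
python3 -m pendant '[[[-0.45,-0.95,0],[0,0,0],1],[[-0.45,-0.95,0],[0,0,0],1],[[-0.45,-0.95,0],[0,0,0],1],[[-0.45,-0.95,0],[0,0,0],1],[[-0.45,-0.95,0],[0,0,0],1],[[-0.45,-0.95,0],[0,0,0],1],[[-0.45,-0.95,0],[0,0,0],1],[[-0.45,-0.95,0],[0,0,0],1],[[-0.45,-0.95,0],[0,0,0],1],[[-0.45,-0.95,0],[0,0,0],1]]'
python3 -m pendant '[[[-0.45,-0.8,-0.5],[0,0,0],1],[[-0.35,-0.8,-0.5],[0,0,0],1],[[0,0,-0.4],[0,0,0],1],[[0,0,0],[0,0,0],1],[[0,0,0],[0,0,0],1],[[0,0,0],[0,0,0],1],[[0,0,0],[0,0,0],1],[[0,0,0],[0,0,0],1],[[0,0,0],[0,0,0],1],[[0,0,0],[0,0,0],1]]'
python3 - <<'E'
from h import *
P=bot.camera_params("wrist");im=bot.capture("wrist");cv2.imwrite("pics/w9.png",im);np.save("P9.npy",P,allow_pickle=True);o=bot.get_obs();print(o["tool_pos"],o["time"])
print(rim(im,P,[469,-334],51,30,8),proj(P,[469,-334,51]))
u,v=proj(P,[469,-334,51]).astype(int);c=cv2.resize(im[v-50:v+50,u-50:u+50],(400,400),interpolation=2);print(u-50,v-50)
P=np.load("P8.npy",allow_pickle=True).item();im=cv2.imread("pics/w8.png");u,v=proj(P,[628,0,148]).astype(int);d=cv2.resize(im[v-50:v+50,u-50:u+50],(400,400),interpolation=2);print(u-50,v-50)
cv2.imwrite("pics/m9.png",np.hstack([d,c]))
E
```

```text
time: 24.62
tool_pos: [629.6, -1.2, 245.2]
tcp_rot: [3.137, -0.008, 0.445]
contact_force: [0.6, 0.5, 0.0]
grip_width: 91.7
finger_force: 0.0
[628.75941496  -1.10641387 242.58757412]
time: 25.5
tool_pos: [491.2, -286.9, 238.3]
tcp_rot: [-3.14, 0.001, 0.445]
contact_force: [0.9, -1.0, 0.4]
grip_width: 91.7
finger_force: 0.0
time: 26.33
tool_pos: [468.9, -333.7, 198.1]
tcp_rot: [3.141, -0.0, 0.446]
contact_force: [0.5, -0.4, -0.2]
grip_width: 91.5
finger_force: 0.0
[ 468.77539508 -333.74185734  198.01592468] 26.3833
(array([ 469.2, -335.7]), 90, np.float64(0.47), np.float64(0.28)) [329.58059875 237.64390502]
279 187
276 205
```

View pics/m9.png

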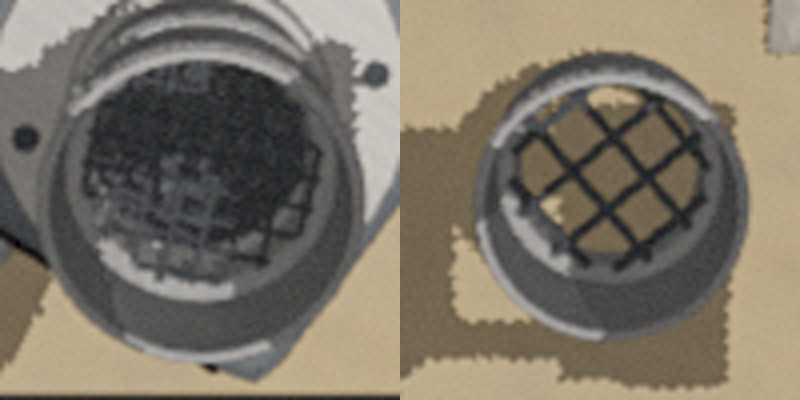

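Medium seated evenly, and the coarse sieve (thick wire) is at crop (212,195). The tube is clear of the fingers, so I'll grasp it.

```bash

python3 -m pendant '[[[0.02,-0.1,-1],[0,0,0],1],[[0,0,-1],[0,0,0],1],[[0,0,-1],[0,0,0],1],[[0,0,-1],[0,0,0],1],[[0,0,-0.9],[0,0,0],1],[[0,0,-0.37],[0,0,0],1],[[0,0,0],[0,0,0],1],[[0,0,0],[0,0,0],1],[[0,0,0],[0,0,0],-1],[[0,0,0],[0,0,0],-1]]'
python3 -m pendant '[[[0,0,0],[0,0,0],-1],[[0,0,0],[0,0,0],-1],[[0,0,0],[0,0,0],-1],[[0,0,0],[0,0,0],-1],[[0,0,0],[0,0,0],-1],[[0,0,0],[0,0,0],-1],[[0,0,0],[0,0,0],-1],[[0,0,0],[0,0,0],-1],[[0,0,0],[0,0,0],-1],[[0,0,0.0],[0,0,0],-1]]'
python3 -m pendant '[[[0,0,0.5],[0,0,0],-1],[[0,0,1],[0,0,0],-1],[[0,0,1],[0,0,0],-1],[[0,0,1],[0,0,0],-1],[[0,0,1],[0,0,0],-1],[[0,0,1],[0,0,0],-1],[[0.43,0.9,0.2],[0,0,0],-1],[[0.43,0.9,0],[0,0,0],-1],[[0.43,0.9,0],[0,0,0],-1],[[0.43,0.9,0],[0,0,0],-1]]'
python3 -m pendant '[[[0.43,0.9,0],[0,0,0],-1],[[0.43,0.9,0],[0,0,0],-1],[[0.43,0.9,0],[0,0,0],-1],[[0.43,0.9,0],[0,0,0],-1],[[0.43,0.9,0],[0,0,0],-1],[[0.43,0.9,0],[0,0,0],-1],[[0,0,0],[0,0,0],-1],[[0,0,0],[0,0,0],-1],[[0,0,0],[0,0,0],-1],[[0,0,0],[0,0,0],-1]]'
```

```text
time: 27.22
tool_pos: [470.1, -337.9, 41.6]
tcp_rot: [3.138, -0.001, 0.445]
contact_force: [-0.3, 0.0, 0.6]
grip_width: 82.8
finger_force: 0.0
time: 28.05
tool_pos: [469.3, -337.2, 40.2]
tcp_rot: [3.141, -0.0, 0.445]
contact_force: [-0.7, -0.2, 5.5]
grip_width: 59.8
finger_force: 30.0
time: 28.88
tool_pos: [520.9, -227.9, 210.5]
tcp_rot: [-3.141, 0.0, 0.444]
contact_force: [-0.0, -0.1, -0.4]
grip_width: 60.0
finger_force: 30.0
time: 29.72
tool_pos: [597.7, -67.9, 210.3]
tcp_rot: [-3.142, 0.001, 0.444]
contact_force: [-0.1, 0.1, -0.5]
grip_width: 59.3
finger_force: 30.0
```

```bash

python3 -m pendant '[[[0.33,0.75,0],[0,0,0],-1],[[0.33,0.75,0],[0,0,0],-1],[[0.33,0.74,0],[0,0,0],-1],[[0,0,0],[0,0,0],-1],[[0,0,0],[0,0,0],-1],[[0,0,-0.2],[0,0,0],-1],[[0,0,0],[0,0,0],-1],[[0,0,0],[0,0,0],-1],[[0,0,0],[0,0,0],-1],[[0,0,0],[0,0,0],-1]]'
```

```text
time: 30.55
tool_pos: [627.7, -0.5, 204.7]
tcp_rot: [3.141, -0.0, 0.444]
contact_force: [-0.4, 0.9, -1.2]
grip_width: 59.6
finger_force: 30.0
```

Final is 179.2; go to 180.5, then the rest.

```bash

python3 -m pendant '[[[0,-0.01,-0.2],[0,0,0],-1],[[0,0,-0.15],[0,0,0],-1],[[0,0,-0.1],[0,0,0],-1],[[0,0,-0.1],[0,0,0],-1],[[0,0,-0.1],[0,0,0],-1],[[0,0,-0.1],[0,0,0],-1],[[0,0,-0.05],[0,0,0],-1],[[0,0,0],[0,0,0],-1],[[0,0,0],[0,0,0],-1],[[0,0,0],[0,0,0],-1]]'
python3 -m pendant '[[[0,0,-0.03],[0,0,0],-1],[[0,0,-0.03],[0,0,0],-1],[[0,0,0],[0,0,0],-1],[[0,0,0],[0,0,0],-1],[[0,0,0],[0,0,0],-1],[[0,0,0],[0,0,0],-1],[[0,0,0],[0,0,0],-1],[[0,0,0],[0,0,0],-1],[[0,0,0],[0,0,0],-1],[[0,0,0],[0,0,0],-1]]'
```

```text
time: 31.38
tool_pos: [628.0, -0.1, 180.8]
tcp_rot: [3.141, -0.0, 0.445]
contact_force: [0.6, 0.2, -1.1]
grip_width: 60.1
finger_force: 30.0
time: 32.22
tool_pos: [628.1, -0.1, 179.1]
tcp_rot: [3.141, -0.001, 0.445]
contact_force: [1.0, 0.2, 4.7]
grip_width: 59.7
finger_force: 30.0
```

```bash

python3 -m pendant '[[[0,0,0],[0,0,0],1],[[0,0,0],[0,0,0],1],[[0,0,0],[0,0,0],1],[[0,0,0],[0,0,0],1],[[0,0,0],[0,0,0],1],[[0,0,0.8],[0,0,0],1],[[0,0,0.9],[0,0,0],1],[[0,0,0.8],[0,0,0],1],[[0,0,0.5],[0,0,0],1],[[0,0,0],[0,0,0],1]]'
python3 - <<'E'
from h import *
P=bot.camera_params("wrist");im=bot.capture("wrist");cv2.imwrite("pics/w10.png",im);np.save("P10.npy",P,allow_pickle=True);print(bot.get_obs()["tool_pos"])
E
python3 -m pendant '[[[-0.17,0.93,0],[0,0,0],1],[[-0.17,0.93,0],[0,0,0],1],[[-0.17,0.93,0],[0,0,0],1],[[-0.17,0.93,0],[0,0,0],1],[[-0.17,0.93,0],[0,0,0],1],[[-0.17,0.93,-0.4],[0,0,0],1],[[-0.17,0.95,-0.8],[0,0,0],1],[[0,0,-0.8],[0,0,0],1],[[0,0,-0.5],[0,0,0],1],[[0,0,0],[0,0,0],1]]'
python3 -m pendant '[[[0,0,0],[0,0,0],1],[[0,0,0],[0,0,0],1],[[0,0,0],[0,0,0],1],[[0,0,0],[0,0,0],1],[[0,0,0],[0,0,0],1],[[0,0,0],[0,0,0],1],[[0,0,0],[0,0,0],1],[[0,0,0],[0,0,0],1],[[0,0,0],[0,0,0],1],[[0,0,0],[0,0,0],1]]'
python3 - <<'E'
from h import *
P=bot.camera_params("wrist");im=bot.capture("wrist");cv2.imwrite("pics/w11.png",im);np.save("P11.npy",P,allow_pickle=True);o=bot.get_obs();print(o["tool_pos"],o["time"])
print(rim(im,P,[592,196],15,30,8),rim(im,P,[592,196],45,10,5),proj(P,[592,196,15]))
u,v=proj(P,[592,196,15]).astype(int);c=cv2.resize(im[v-50:v+50,u-50:u+50],(400,400),interpolation=2);print(u-50,v-50)
P=np.load("P10.npy",allow_pickle=True).item();im=cv2.imread("pics/w10.png");u,v=proj(P,[628,0,190]).astype(int);d=cv2.resize(im[v-60:v+60,u-60:u+60],(400,400),interpolation=2);print(u-60,v-60)
cv2.imwrite("pics/m11.png",np.hstack([d,c]))
E
```

```text
time: 33.05
tool_pos: [629.2, -0.2, 272.8]
tcp_rot: [3.138, -0.006, 0.445]
contact_force: [0.3, -0.6, -0.5]
grip_width: 91.7
finger_force: 0.0
[ 6.28453738e+02 -1.69432783e-01  2.70336311e+02]
time: 33.93
tool_pos: [589.1, 195.9, 188.0]
tcp_rot: [-3.139, 0.01, 0.446]
contact_force: [-0.3, 0.4, -0.8]
grip_width: 92.1
finger_force: 0.0
time: 34.77
tool_pos: [592.1, 195.8, 193.8]
tcp_rot: [3.141, 0.0, 0.445]
contact_force: [-0.8, 1.0, -0.1]
grip_width: 92.0
finger_force: 0.0
[592.11496333 195.81764286 193.7707576 ] 34.8167
(array([591.1, 197.8]), 90, np.float64(0.22), np.float64(0.01)) (array([592.7, 198.4]), 90, np.float64(0.54), np.float64(0.49)) [328.95283152 230.28354264]
278 180
268 200
```

View pics/m11.png

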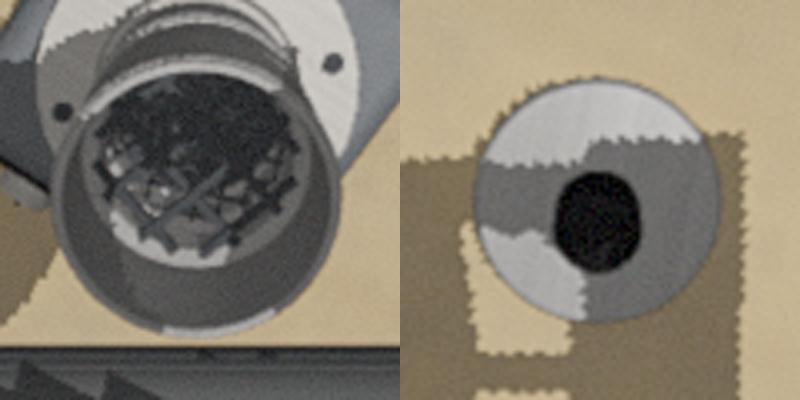

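Coarse is level on a straight stack. Cover disc at crop (197,200), fit about (591.8,198). Next I grasp its knob.

```bash

python3 -m pendant '[[[0,0.04,-1],[0,0,0],0.5],[[0,0,-1],[0,0,0],0.2],[[0,0,-1],[0,0,0],0.2],[[0,0,-1],[0,0,0],0.2],[[0,0,-0.8],[0,0,0],0.2],[[0,0,-0.4],[0,0,0],0.2],[[0,0,0],[0,0,0],0.2],[[0,0,0],[0,0,0],0],[[0,0,0],[0,0,0],-1],[[0,0,0],[0,0,0],-1]]'
python3 -m pendant '[[[0,0,0],[0,0,0],-1],[[0,0,0],[0,0,0],-1],[[0,0,0],[0,0,0],-1],[[0,0,0],[0,0,0],-1],[[0,0,0],[0,0,0],-1],[[0,0,0],[0,0,0],-1],[[0,0,0],[0,0,0],-1],[[0,0,0],[0,0,0],-1],[[0,0,0],[0,0,0],-1],[[0,0,0.0],[0,0,0],-1]]'
```

```text
time: 35.65
tool_pos: [593.4, 197.3, 39.8]
tcp_rot: [3.141, -0.004, 0.445]
contact_force: [1.6, 0.0, -0.1]
grip_width: 39.2
finger_force: 0.0
time: 36.48
tool_pos: [592.5, 197.1, 38.5]
tcp_rot: [3.141, -0.001, 0.445]
contact_force: [-0.5, 0.0, 5.9]
grip_width: 18.8
finger_force: 30.0
```

```bash

python3 -m pendant '[[[0,0,0.5],[0,0,0],-1],[[0,0,1],[0,0,0],-1],[[0,0,1],[0,0,0],-1],[[0,0,1],[0,0,0],-1],[[0,0,1],[0,0,0],-1],[[0,0,1],[0,0,0],-1],[[0,0,1],[0,0,0],-1],[[0,0,0.7],[0,0,0],-1],[[0,0,0],[0,0,0],-1],[[0,0,0],[0,0,0],-1]]'
python3 -m pendant '[[[0.17,-0.94,0],[0,0,0],-1],[[0.17,-0.94,0],[0,0,0],-1],[[0.17,-0.94,0],[0,0,0],-1],[[0.17,-0.94,0],[0,0,0],-1],[[0.17,-0.94,0],[0,0,0],-1],[[0.17,-0.94,0],[0,0,0],-1],[[0.16,-0.94,0],[0,0,0],-1],[[0,0,0],[0,0,0],-1],[[0,0,0],[0,0,0],-1],[[0,0,0],[0,0,0],-1]]'
python3 -m pendant '[[[0,0,0],[0,0,0],-1],[[0,0,0],[0,0,0],-1],[[0,0,0],[0,0,0],-1],[[0,0,0],[0,0,0],-1],[[0,0,0],[0,0,0],-1],[[0,0,0],[0,0,0],-1],[[0,0,0],[0,0,0],-1],[[0,0,0],[0,0,0],-1],[[0,0,0],[0,0,0],-1],[[0,0,0],[0,0,0],-1]]'
python3 - <<'E'
from h import *
im=bot.capture("scene");P=bot.camera_params("scene");u,v=proj(P,[628,0,180]).astype(int);cv2.imwrite("pics/s2.png",cv2.resize(im[v-80:v+100,u-100:u+100],None,fx=3.3,fy=3.3,interpolation=2));cv2.imwrite("pics/s2f.png",im)
E
```

```text
time: 37.32
tool_pos: [592.3, 197.1, 254.3]
tcp_rot: [3.141, -0.002, 0.445]
contact_force: [-0.2, 0.1, -0.7]
grip_width: 19.5
finger_force: 30.0
time: 38.15
tool_pos: [626.8, -0.1, 251.9]
tcp_rot: [-3.139, 0.003, 0.444]
contact_force: [0.3, -0.4, -0.4]
grip_width: 19.4
finger_force: 30.0
time: 38.98
tool_pos: [627.5, -0.4, 253.8]
tcp_rot: [3.142, 0.0, 0.445]
contact_force: [0.5, -0.3, -0.3]
grip_width: 19.4
finger_force: 30.0
```

View pics/s2.png

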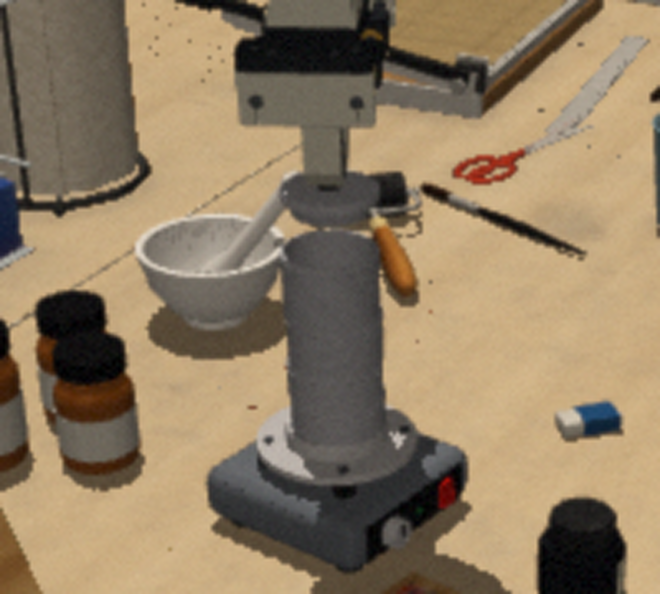

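The stack stands straight, x 284–384 in the crop, and the cover hangs level and centred above it, x 282–384. I'll lower it.

```bash

python3 -m pendant '[[[0.02,0,-0.4],[0,0,0],-1],[[0,0,-0.2],[0,0,0],-1],[[0,0,-0.1],[0,0,0],-1],[[0,0,-0.1],[0,0,0],-1],[[0,0,-0.1],[0,0,0],-1],[[0,0,-0.1],[0,0,0],-1],[[0,0,-0.1],[0,0,0],-1],[[0,0,0],[0,0,0],-1],[[0,0,0],[0,0,0],-1],[[0,0,0],[0,0,0],-1]]'
python3 -m pendant '[[[0,0,-0.03],[0,0,0],-1],[[0,0,-0.03],[0,0,0],-1],[[0,0,0],[0,0,0],-1],[[0,0,0],[0,0,0],-1],[[0,0,0],[0,0,0],-1],[[0,0,0],[0,0,0],-1],[[0,0,0],[0,0,0],-1],[[0,0,0],[0,0,0],-1],[[0,0,0],[0,0,0],-1],[[0,0,0],[0,0,0],-1]]'
```

```text
time: 39.87
tool_pos: [628.3, -0.4, 221.0]
tcp_rot: [3.141, -0.0, 0.445]
contact_force: [-0.0, -0.2, -0.6]
grip_width: 19.4
finger_force: 30.0
time: 40.7
tool_pos: [628.4, -0.4, 219.4]
tcp_rot: [3.141, -0.001, 0.445]
contact_force: [0.2, 0.2, 5.3]
grip_width: 19.4
finger_force: 30.0
```

Seated at 219.4 (219.5 expected). Release, lift and check.

```bash

python3 -m pendant '[[[0,0,0],[0,0,0],0.2],[[0,0,0],[0,0,0],0.2],[[0,0,0],[0,0,0],0.2],[[0,0,0],[0,0,0],0.2],[[0,0,0],[0,0,0],0.2],[[0,0,0.6],[0,0,0],0.2],[[0,0,0.8],[0,0,0],0.2],[[0,0,0.8],[0,0,0],0.2],[[0,0,0.5],[0,0,0],0.2],[[0,0,0],[0,0,0],0.2]]'
python3 -m pendant '[[[-1,0,0],[0,0,0],0.2],[[-1,0,0],[0,0,0],0.2],[[-1,0,0],[0,0,0],0.2],[[-1,0,0],[0,0,0],0.2],[[0,0,0],[0,0,0],0.2],[[0,0,0],[0,0,0],0.2],[[0,0,0],[0,0,0],0.2],[[0,0,0],[0,0,0],0.2],[[0,0,0],[0,0,0],0.2],[[0,0,0],[0,0,0],0.2]]'
python3 - <<'E'
from h import *
im=bot.capture("scene");P=bot.camera_params("scene");u,v=proj(P,[628,0,180]).astype(int);a=cv2.resize(im[v-70:v+100,u-75:u+75],(450,510),interpolation=2)
t=bot.capture("top");cv2.imwrite("pics/t2.png",t);b=cv2.resize(t[150:320,100:216],(348,510),interpolation=2);cv2.imwrite("pics/f.png",np.hstack([a,b]))
d=cv2.absdiff(t,cv2.imread("pics/top0.png")).max(2)
for n,(x,y,w,h) in dict(jar=(248,277,30,30),block=(197,240,40,30),eraser=(346,240,24,24),tube=(450,226,50,30)).items():print(n,(d[y:y+h,x:x+w]>40).mean().round(3))
E
```

```text
time: 41.53
tool_pos: [629.3, -0.5, 303.8]
tcp_rot: [3.138, -0.006, 0.445]
contact_force: [0.6, 1.1, 0.7]
grip_width: 54.9
finger_force: 0.0
time: 42.37
tool_pos: [508.8, -0.4, 299.5]
tcp_rot: [-3.141, 0.0, 0.445]
contact_force: [0.4, -0.1, -0.5]
grip_width: 55.2
finger_force: 0.0
jar 0.21
block 0.911
eraser 0.0
tube 0.0
```

View pics/f.png

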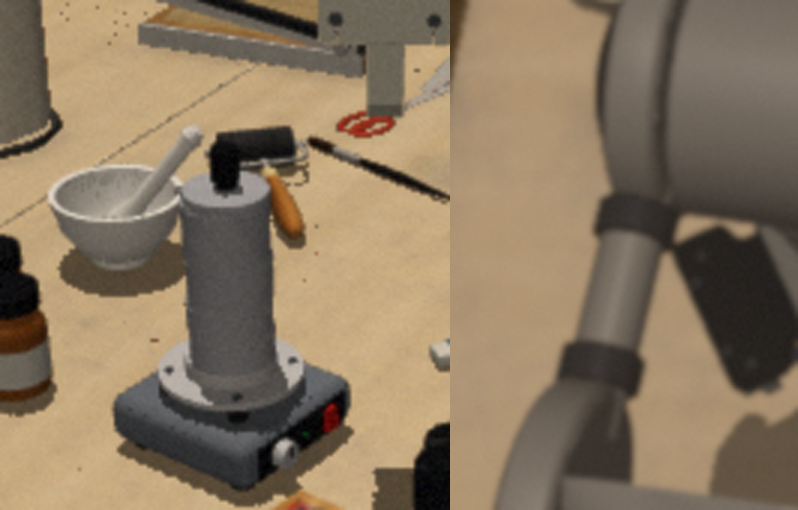

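The stack is complete, straight and covered. In the top view the arm hides the block and jar, so I'll check those in the scene view and then hand in.

```bash
python3 - <<'E'
from h import *
im=bot.capture("scene");d=cv2.absdiff(im,cv2.imread("pics/scene0.png")).max(2)
r=[(d[y:y+h,x:x+w]>40).mean().round(3) for x,y,w,h in((322,254,26,32),(262,276,38,28),(328,222,20,12))];print(r)
if max(r)<.1: print(bot.close_job())
E
```

```text
[np.float64(0.028), np.float64(0.0), np.float64(0.0)]
the job is handed in; nothing more can be done
None
```

The pan, fine, medium and coarse sieves and the cover are stacked on the shaker in that order; each settled at its expected height, none of the four bystanders had moved when checked, and the job was handed in at about 42 s.

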